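# Brush the plank offcuts off the cutting bed

### The job

Pick up the bench brush, reach in under the lamp with it and sweep the three wooden offcuts along the raised cutting bed and off its end into the open scrap tray, touching the offcuts only with the brush. Then stand the brush back on the bench where you found it and let go. Keep off the lamp, do not shift the tray, and leave the closed case, the can and the tape roll alone.

Things in the scene. Friction and masses are not known exactly. Their poses are not given: they have to be found in the camera images.
- bed: Raised cutting bed fixed to the bench (place and yaw vary), 180 mm in x, 320 mm in y, flat steel top at z = 95 mm; origin: centre of its underside. Its ends (y = -160, +160 mm) are open edges. Far side: fence 30 mm high (x = +80 to +90 mm). Near side: lip 8 mm high (x = -90 to -82 mm). Tray at one end, case at the other.
- lamp: White bar lamp fixed over the bed's near side; origin and axes as the bed's. Bar: y -170 to +170, x -90 to -10, z 328 to 358 mm. Two 16 mm posts behind the fence at x = +99, y = -150 and +150 mm carry 14 mm arms forward to it at z 344 to 358 mm. An upright gripper would hit it when holding the brush on the bed; lean the gripper back as the handle leans.
- brush: Bench brush, 0.3 kg, standing on its bristles. Rigid head 140 mm in x, 40 to 42 mm wide in y, 42 mm high, flat upright sides; origin: centre of its underside. Straight handle 26 mm wide in y, 24 mm thick, from the head's top at x = -30 mm, leans 40 degrees from vertical to -x (to the robot, within 0.2 rad); its top is at x = -120, z = 142 mm. Sweep with either y side.
- brush_grip (a point): Centre of the brush handle's grip, on the handle's axis, 105 mm up the handle: at x = -97, y = 0, z = +115 mm in the brush's frame; axes as the brush's. Pinch it across y with the gripper leaning along the handle.
- offcut_block: Plain wooden block 64 x 32 x 28 mm (x, y, z), about 60 g, lying loose on the bed; origin: centre of its underside.
- offcut_step: Stepped wooden offcut 62 x 32 mm, 14 mm high at its -x half and 30 mm at its +x half, about 50 g, loose on the bed; origin: centre of its underside.
- offcut_tee: T-shaped wooden offcut 64 x 32 x 26 mm, about 50 g, loose on the bed; origin: centre of its underside. At the start the three offcuts lie in a row along the bed in any order, long sides roughly across it, all of each within 100 mm of the bed's middle along its y.
- tray: Open black scrap tray, 180 mm in x, 125 mm in y, 83 mm high, walls 4 mm, 0.9 kg, loose on the bench, 5 mm off the bed's +y or -y end and square to it; its rim is 12 mm below the bed's top. Origin: centre of its underside.
- case: Closed blue case 152 x 127 x 65 mm at the bed's other end. Bystander. Origin: centre of its underside.
- can: Upright can, radius 32 mm, 120 mm high, on the side of the work where the brush is not. Bystander. Origin: centre of its underside.
- tape: Roll of tape lying flat, 90 mm across, 40 mm high, between the robot and the bed. Bystander. Origin: centre of its underside.

How it is judged:
By the outcome, as a careful person would: the job done as asked, in the order asked, and still so for the second after the job is handed in, with the robot touching nothing.
It also fails if it takes over 64 s, if anything falls off the work surface, if the arm or the gripper's body presses on something with over 40 N, if the wrist force passes 120 N, or if a joint passes its speed limit or range.

### The arm

A 6-joint arm with a two-finger parallel gripper is mounted at the origin on the work surface. World frame = base frame: x ahead of the robot, y to its left, z up, the work surface at z = 0. Lengths are in m, angles in rad, forces in N, time in s.
With the tool pointing down it reaches from about 0.425 to 0.95 m from the base axis. Payload 3.5 kg.
Tool frame: the origin (TCP) lies between the finger pads; the fingertips stand 22 mm ahead of it and the grasp point (between the pads) lies 3 mm ahead of it (ctrl.nose_length is the z of the fingertips in the tool frame, in m); z points along the fingers, y is the line along which they close (so a half turn about z gives the same grasp; the last joint's range is limited). The gripper opens to 85 mm and grips with 20 to 120 N. Pads are 22 mm wide; open, the fingers measure 114 mm over their backs; the gripper's body (76 mm by 85 mm) begins 54 mm behind the grasp point. The pads swing forward as they close: fully open they stand 13 mm farther back than shut.
Start: joints at [0.972, 0.286, 1.577, -0, 1.279, -0.15], TCP at [0.293, 0.608, 0.253] pointing down, gripper open.
Joint ranges: [-2.77, 2.77], [-0.9, 2.22], [0.21, 2.48], [-1.53, 4.67], [0.24, 2.81], [-2.84, 2.84]. Speed limits (rad/s): [2.79, 2.79, 3.14, 3.14, 3.14, 3.14].

### API

Orientations are given as a unit quaternion [x, y, z, w].
In Python, from plant import ctrl gives the robot as it stands. The module is installed in compiled form; this text tells all that it offers.
- The arm moves only by the tool send_rows, never from a script. Its argument "rows" is text: rows parted by semicolons, each of 7 numbers parted by spaces: the turn, a rotation vector about the tool's x, y, z in fractions of the full range, 1 being 120 degrees, then the shift along the tool's x, y, z in normalised numbers (1 is 500 mm), then the opening, from -1 (shut) to 1 (fully open). A call has 1 to 8 rows; each row is the pose to reach, as a shift and turn from the pose commanded when the call began, along the tool's axes at that moment; what a row does not reach only later rows make up. A row lasts 1/8 s, in which the tool goes at most 62.5 mm and 10.7 degrees, less where a joint would pass 70% of its speed; a pose out of reach is approached as far as the arm can. No shift or turn number may pass 1 either way. A call with a gripper value outside its range is refused whole. The fingers move at their own pace and stop on an object; "grip_force" is the grip in N (left out, the last holds). Time passes only in rows, so rows that repeat a pose let the fingers close. It gives the time, the measured TCP pose, the force, the opening and the grip force at its end, in the units of the state.
- ctrl.get_state(): the state, without advancing time (a new reading comes with each control period).
- ctrl.read_camera(name): name is "scene" or "top"; returns a dict with "color" (420x560x3 uint8, red, green, blue), "fx", "fy", "cx", "cy" (pixels), "extrinsics" (4x4, takes a point from world to camera coordinates). Camera axes: x right, y down, z forward; pixel columns grow to the right and rows downward; lengths in m; the calibration is good to about 2 mm. A picture is of the moment at which its call begins. There is no depth.
- ctrl.sign_off(): hands the job in; it is judged then, once.
Trained networks look in a picture, given as the dict that the camera call returned (one of the last four; its "shot" number tells which), for a name from the list of things; names that differ only in an ending like _2 or _b are one class to them, and where a whole thing is asked for, a point or a joint stands for the part that bears it (a point fixed in the world has none). Each returns a list of dicts, best first, with "p" (0 to 1); they miss things now and then, are a little off and sometimes report something else, mostly with a low value. They report only what shows in the picture. A call takes as long as a camera call.
- ctrl.look_for(picture, target): "position" ([x, y, z] in m, in the coordinates of the camera as it stood for that picture, good to about 4 mm: the middle of the surface that is visible of it).
The state is a dict: "time": time; "qpos": joint angles; "dq": joint speeds; "joint_efforts": joint torques, N m; "eef_pos": TCP position; "tcp_rot": TCP orientation; "contact_force": force on the tool from outside, world axes, zero at the start; "wrist_torque": the same for the moment, N m; "opening": opening from 0.0 (shut) to 1.0 (fully open); "finger_force": force on a finger pad.
Only numpy, scipy, OpenCV 4.12 (cv2) and the standard library are available. Lean on these libraries where they do the work, as an engineer would, in place of code of your own. Each camera call takes 0.05 s, during which the arm holds its last target. There are 200 camera calls.

## Working session

There is one attempt and no reset: what is moved stays moved. The work goes in short steps, Python scripts to look and compute and a tool call to move; the robot and the scene stay as the last step left them, time stands still between calls to the robot, and variables do not carry over. Pictures are saved under pics/ and viewed, at most 10 in all, crops included, and the job is handed in when it is done.

Besides the shell and the picture viewer there is one more tool, called in YAML: its name, and indented under it one key for each argument. send_rows: Moves the arm, as the interface text tells. Its arguments: {"type":"object","properties":{"rows":{"type":"string"},"grip_force":{"type":"number"}},"required":["rows"]}

```bash
mkdir -p pics
cat > h.py <<'E'
import numpy as np,cv2
from scipy.spatial.transform import Rotation as R
from plant import ctrl
def shot(n,f=None):
    p=ctrl.read_camera(n)
    if f: cv2.imwrite('pics/'+f,p['color'][:,:,::-1])
    return p
def world(p,c):
    E=np.array(p['extrinsics']);return E[:3,:3].T@(np.array(c)-E[:3,3])
def proj(p,X):
    E=np.array(p['extrinsics']);c=np.atleast_2d(X)@E[:3,:3].T+E[:3,3]
    return np.c_[p['fx']*c[:,0]/c[:,2]+p['cx'],p['fy']*c[:,1]/c[:,2]+p['cy']]
def onz(p,uv,z):
    E=np.array(p['extrinsics']);d=E[:3,:3].T@np.array([(uv[0]-p['cx'])/p['fx'],(uv[1]-p['cy'])/p['fy'],1]);o=-E[:3,:3].T@E[:3,3]
    return o+d*(z-o[2])/d[2]
E
python3 - <<'E'
from h import *
for n in('top','scene'):
    p=shot(n,n+'0.png')
    print(n,p['fx'],np.round(p['extrinsics'],3).tolist())
    for t in['bed','lamp','brush','brush_grip','offcut_block','offcut_step','offcut_tee','tray','case','can','tape']:
        for d in ctrl.look_for(p,t)[:2]:
            w=world(p,d['position']);print(t,round(d['p'],2),w.round(3),proj(p,w).round()[0])
s=ctrl.get_state();print(s['time'],s['eef_pos'],s['tcp_rot'],s['contact_force'],s['opening'],ctrl.nose_length)
E
```

```text
top 491.76421249215986 [[-0.023, -1.0, 0.015, -0.002], [-0.999, 0.022, -0.044, 0.547], [0.044, -0.016, -0.999, 1.234], [0.0, 0.0, 0.0, 1.0]]
lamp 0.94 [0.585 0.003 0.357] [275. 171.]
brush 0.67 [0.557 0.365 0.042] [128. 199.]
brush_grip 0.66 [0.56  0.369 0.041] [127. 198.]
offcut_step 0.43 [0.66  0.063 0.126] [248. 150.]
tray 0.8 [0.639 0.261 0.003] [173. 166.]
case 0.81 [ 0.649 -0.25   0.064] [377. 155.]
can 0.93 [ 0.552 -0.362  0.123] [432. 192.]
can 0.35 [ 0.648 -0.25   0.064] [377. 156.]
tape 0.78 [0.44  0.094 0.036] [239. 244.]
tape 0.48 [0.659 0.061 0.125] [249. 150.]
scene 519.6058445908388 [[-0.836, 0.549, 0.007, 0.441], [0.511, 0.781, -0.358, -0.238], [-0.203, -0.296, -0.934, 1.573], [0.0, 0.0, 0.0, 1.0]]
lamp 0.59 [0.595 0.014 0.361] [261. 187.]
brush_grip 0.56 [0.563 0.379 0.045] [353. 343.]
offcut_block 0.63 [ 0.631 -0.056  0.126] [237. 210.]
offcut_step 0.64 [0.653 0.064 0.108] [255. 254.]
offcut_step 0.2 [0.61  0.009 0.347] [254. 192.]
offcut_tee 0.49 [ 0.625 -0.001  0.122] [250. 226.]
tray 0.67 [ 0.622 -0.004  0.12 ] [251. 225.]
tray 0.56 [0.615 0.227 0.005] [301. 307.]
case 0.92 [ 0.646 -0.223  0.066] [203. 174.]
can 0.67 [ 0.564 -0.362  0.113] [201. 115.]
1.2 [0.29283077 0.60815927 0.25328994] [ 2.22497811e-01  9.74933189e-01 -1.22530826e-05  1.40001552e-05] [0.76032917 0.07092514 0.63138154] 0.9992337077563296 0.022
```

View pics/top0.png

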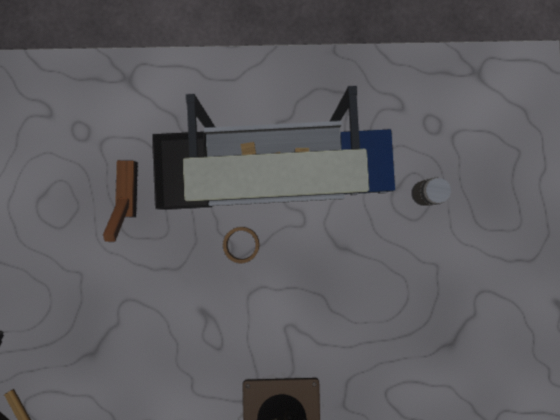

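View pics/scene0.png

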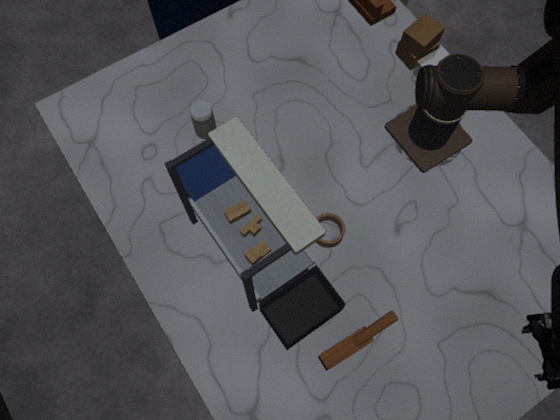

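The top view shows the brush at px (118,200), with its head at rows 160-205 and the handle toward the robot. The tray is at (180,170), left of the bed, so on the +y side. The lamp bar is at (275,175) and the tape roll at (241,245). The scene view shows the offcuts at (237,211) block, (251,227) tee and (257,252) step. Next I'll fit the lamp/bed and brush poses by silhouette in both views.

```bash
cat > fit.py <<'E'
from h import *
from scipy.optimize import minimize
def box(a,b):return np.array([[x,y,z] for x in(a[0],b[0]) for y in(a[1],b[1]) for z in(a[2],b[2])])/1000.
hd=box((-12,-13,0),(12,13,140));hd=hd@R.from_euler('y',-40,degrees=True).as_matrix().T+[-.03,0,.0346]
BR=[box((-70,-20.5,0),(70,20.5,42)),hd]
LA=[box((-90,-170,328),(-10,170,358))]
def sil(p,parts,q,S=4):
    m=np.zeros((420*S,560*S),np.uint8);r=R.from_euler('z',q[2]).as_matrix()
    for P in parts:
        u=proj(p,P@r.T+[q[0],q[1],q[3] if len(q)>3 else 0]);cv2.fillConvexPoly(m,cv2.convexHull(np.round((u+.5)*S).astype(np.int32)),255)
    return cv2.resize(m,(560,420),interpolation=cv2.INTER_AREA)/255.
def fit(ps,masks,parts,q0):
    f=lambda q:sum(np.abs(sil(p,parts,q)-m).sum() for p,m in zip(ps,masks))
    s=np.vstack([q0]+[np.array(q0)+d for d in np.diag([.02,.02,.1])])
    for _ in range(3):
        r=minimize(f,s[0],method='Nelder-Mead',options=dict(initial_simplex=s,xatol=1e-4,fatol=.05));s=np.vstack([r.x]+[r.x+d for d in np.diag([-.006,.006,.04])])
    return r.x,r.fun,[m.sum() for m in masks]
def near(p,m,X,rad):
    u=proj(p,X)[0];k=np.zeros(m.shape,np.uint8);cv2.circle(k,tuple(int(v) for v in u),rad,1,-1);return m*k
def brushmask(p,X):
    c=p['color'].astype(int);return near(p,((c[:,:,0]-c[:,:,2]>25)).astype(float),X,65)
def lampmask(p,X):
    c=p['color'].astype(int);m=((c.min(2)>125)&(c[:,:,1]-c[:,:,2]>6)).astype(float);return near(p,m,X,105)
E
python3 - <<'E'
from fit import *
ps=[shot('top'),shot('scene')]
c=ps[0]['color'];print(c[171,275],c[198,127],c[300,300],c[180,124],c[222,118],c[190,134])
bm=[brushmask(p,[.55,.38,.05]) for p in ps];lm=[lampmask(p,[.59,.005,.35]) for p in ps]
for i in(0,1):
    a=fit([ps[i]],[bm[i]],BR,[.56,.38,0]);b=fit([ps[i]],[lm[i]],LA,[.64,.0,0]);print(i,a,b)
a=fit(ps,bm,BR,[.56,.38,0]);b=fit(ps,lm,LA,[.64,0,0]);print(a,b)
o=[]
for i,p in enumerate(ps):
    v=p['color'].copy()
    for q,P in((a[0],BR),(b[0],LA)):
        cs,_=cv2.findContours((sil(p,P,q)>.5).astype(np.uint8),0,2);
        v=cv2.resize(v,None,fx=1,fy=1);cv2.drawContours(v,cs,-1,(0,255,0),1)
    # bed/tray outlines
    r=R.from_euler('z',b[0][2]).as_matrix()
    for Z,x0,x1,y0,y1 in((.095,-.09,.09,-.16,.16),(.083,-.09,.09,.165,.29)):
        P=np.array([[x0,y0,Z],[x1,y0,Z],[x1,y1,Z],[x0,y1,Z]])@r.T+[*b[0][:2],0]
        cv2.polylines(v,[np.round(proj(p,P)).astype(np.int32)],True,(255,0,0),1)
    o.append(v[110:250,90:410] if i==0 else v[90:380,150:410])
o=[cv2.resize(o[0],None,fx=1.8,fy=1.8),cv2.resize(o[1],None,fx=1.1,fy=1.1)]
w=max(x.shape[1] for x in o);o=[cv2.copyMakeBorder(x,0,0,0,w-x.shape[1],0) for x in o]
cv2.imwrite('pics/fit.png',np.vstack(o)[:,:,::-1])
E
```

```text
[123 125 121] [72 46 31] [102 102 106] [83 55 38] [57 39 29] [28 23 21]
0 (array([ 0.58524779,  0.37690145, -0.00805238]), np.float64(504.8313725490196), [np.float64(1159.0)]) (array([ 0.58250743, -0.06537989,  0.53334453]), np.float64(8074.047058823529), [np.float64(0.0)])
1 (array([ 0.58159998,  0.37651985, -0.03331619]), np.float64(123.06274509803922), [np.float64(1251.0)]) (array([ 0.62457253, -0.00083273,  0.03481928]), np.float64(5406.807843137255), [np.float64(440.0)])
(array([ 0.58318983,  0.37597951, -0.03943336]), np.float64(633.8117647058824), [np.float64(1159.0), np.float64(1251.0)]) (array([ 0.62429659, -0.0015146 ,  0.04765309]), np.float64(13632.145098039216), [np.float64(0.0), np.float64(440.0)])
```

View pics/fit.png

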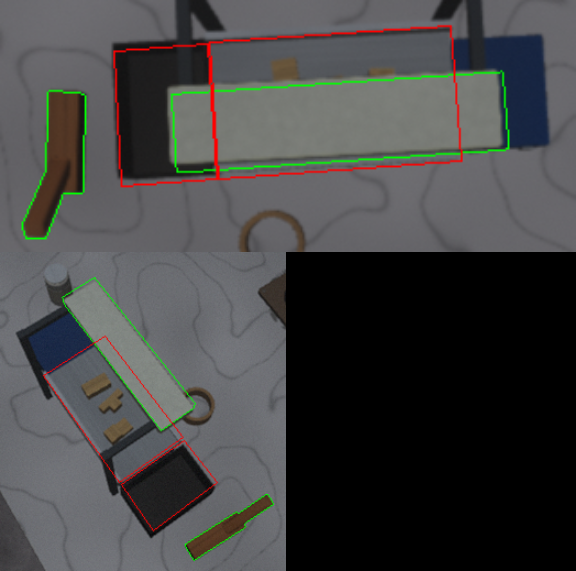

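The overlay fits the brush well except for its shaded side. The lamp mask threshold was wrong, so I'll fix both.

```bash
python3 - <<'E'
import re
s=open('fit.py').read()
i=s.index('def brushmask')
s=s[:i]+'''def op(m):return cv2.morphologyEx(m.astype(np.uint8),cv2.MORPH_OPEN,np.ones((3,3),np.uint8)).astype(float)
def brushmask(p,X):
    c=cv2.GaussianBlur(p['color'],(3,3),0).astype(int);return near(p,op(c[:,:,0]-c[:,:,2]>4),X,65)
def lampmask(p,X):
    c=cv2.GaussianBlur(p['color'],(5,5),0).astype(int);return near(p,op((c.min(2)>104)&(c[:,:,1]-c[:,:,2]>=1)),X,105)
'''
open('fit.py','w').write(s)
E
python3 - <<'E'
from fit import *
ps=[shot('top'),shot('scene')]
bm=[brushmask(p,[.55,.38,.05]) for p in ps];lm=[lampmask(p,[.59,.005,.35]) for p in ps]
for i in(0,1):
    a=fit([ps[i]],[bm[i]],BR,[.58,.377,-.03]);b=fit([ps[i]],[lm[i]],LA,[.64,.0,0]);print(i,a,b)
a=fit(ps,bm,BR,[.58,.377,-.03]);b=fit(ps,lm,LA,[.64,0,0]);print(a,b)
o=[]
for i,p in enumerate(ps):
    S=3 if i else 2
    v=cv2.resize(p['color'],None,fx=S,fy=S,interpolation=cv2.INTER_CUBIC)
    for q,P in((a[0],BR),(b[0],LA)):
        cs,_=cv2.findContours((sil(p,P,q,S=S*2)>.5).astype(np.uint8),0,2);cs=[c*S for c in cs]
        cv2.drawContours(v,cs,-1,(0,255,0),1)
    r=R.from_euler('z',b[0][2]).as_matrix()
    for Z,x0,x1,y0,y1 in((.095,-.09,.09,-.16,.16),(.083,-.09,.09,.165,.29)):
        P=np.array([[x0,y0,Z],[x1,y0,Z],[x1,y1,Z],[x0,y1,Z]])@r.T+[*b[0][:2],0]
        cv2.polylines(v,[np.round((proj(p,P)+.5)*S).astype(np.int32)],True,(255,0,0),1)
    o.append(v[110*S:250*S,90*S:400*S] if i==0 else v[140*S:340*S,160*S:420*S])
cv2.imwrite('pics/fit2a.png',o[0][:,:,::-1]);cv2.imwrite('pics/fit2b.png',o[1][:,:,::-1])
E
```

```text
0 (array([ 0.58457368,  0.37770788, -0.0285964 ]), np.float64(155.99215686274508), [np.float64(1534.0)]) (array([0.62869704, 0.00602206, 0.03627982]), np.float64(779.9960784313726), [np.float64(7438.0)])
1 (array([ 0.58124829,  0.3762412 , -0.03884542]), np.float64(91.4078431372549), [np.float64(1420.0)]) (array([ 0.62317392, -0.00387261,  0.02606523]), np.float64(668.6156862745097), [np.float64(5169.0)])
(array([ 0.58323513,  0.37679383, -0.03363417]), np.float64(278.9176470588235), [np.float64(1534.0), np.float64(1420.0)]) (array([ 6.28339335e-01, -2.83872924e-04,  2.94085505e-02]), np.float64(1485.8235294117649), [np.float64(7438.0), np.float64(5169.0)])
```

View pics/fit2a.png

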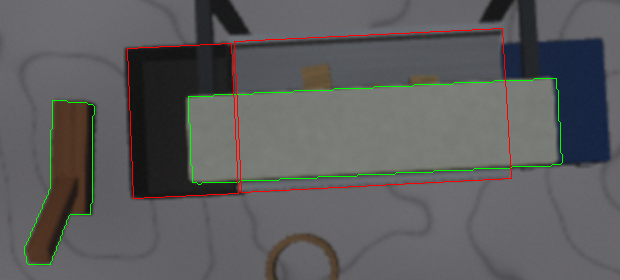

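View pics/fit2b.png

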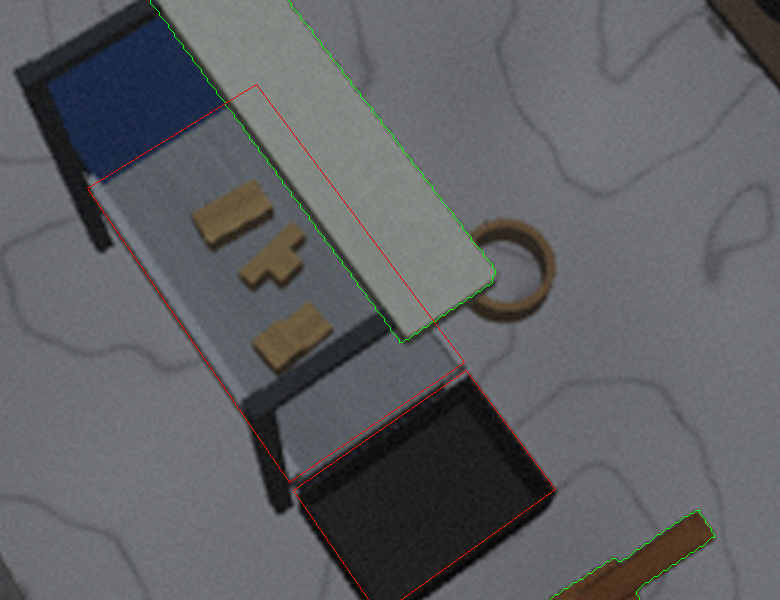

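The fits are good: brush at (0.583, 0.377, yaw -0.034), bed at (0.628, 0, yaw 0.03), tray on the +y side. I'll build the waypoint helper.

```bash
cat > plan.py <<'E'
from h import *
BRUSH=(.583,.377,-.034); BED=np.array([.628,0.,.030])
Rg=R.from_matrix(np.array([[-np.cos(np.radians(40)),0,np.sin(np.radians(40))],[0,1,0],[-np.sin(np.radians(40)),0,-np.cos(np.radians(40))]]))
def tcp(x,y,z,yaw,back=0.):
    r=R.from_euler('z',yaw);T=r*Rg
    return r.apply([-.097,0,.115])+[x,y,z]-T.apply([0,0,.003+back]),T
def onbed(bx,by,z,back=0.):
    p=R.from_euler('z',BED[2]).apply([bx,by,0])
    return tcp(BED[0]+p[0],BED[1]+p[1],z,BED[2],back)
def go(t,frm=None):
    if frm is None:
        s=ctrl.get_state();frm=(np.array(s['eef_pos']),R.from_quat(s['tcp_rot']))
    rv=(frm[1].inv()*t[1]).as_rotvec(degrees=True);d=frm[1].inv().apply(t[0]-frm[0])*1000
    print('turn',rv.round(1),'shift',d.round(1))
E
python3 - <<'E'
from plan import *
pre=tcp(*BRUSH[:2],0,BRUSH[2],.11);g=tcp(*BRUSH[:2],0,BRUSH[2]);go(pre);go(g,pre);print(pre[0],g[0])
E
```

```text
turn [ -8.3 -39.4 -22.8] shift [-206.5 -150.7   51.8]
turn [0. 0. 0.] shift [ -0.   0. 110.]
[0.41346304 0.38276648 0.20156302] [0.48412881 0.38036292 0.11729813]
```

The rows are not in the units I measure in: shifts go in shares of 500 mm and turns go in shares of 120 degrees. I convert before sending: -206.5 mm / 500 = -0.413, -150.7 mm / 500 = -0.3014, -39.4 degrees / 120 = -0.3283.

send_rows:
  rows: "-0.01 -0.0467 -0.0275 -0.06 -0.044 0.014 1; -0.02 -0.0942 -0.0542 -0.118 -0.086 0.03 1; -0.03 -0.1408 -0.0817 -0.178 -0.13 0.044 1; -0.0392 -0.1875 -0.1083 -0.236 -0.172 0.06 1; -0.0492 -0.2342 -0.1358 -0.296 -0.216 0.074 1; -0.0592 -0.2817 -0.1625 -0.354 -0.258 0.088 1; -0.0692 -0.3283 -0.19 -0.413 -0.3014 0.1036 1; -0.0692 -0.3283 -0.19 -0.413 -0.3014 0.1036 1"
  grip_force: 100

```text
time: 2.4
eef_pos: [0.4123, 0.3801, 0.199]
tcp_rot: [0.017, 0.94, -0.008, 0.34]
contact_force: [0.9, 0.3, -0.5]
opening: 1.003
finger_force: 0.0
```

Run:
```python
from plan import *
go(tcp(*BRUSH[:2],0,BRUSH[2],.11));go(tcp(*BRUSH[:2],0,BRUSH[2]))
print(ctrl.get_state()['qpos'].round(2) if hasattr(ctrl.get_state()['qpos'],'round') else ctrl.get_state()['qpos'])
```

```text
turn [-0.2 -0.2  0. ] shift [-2.5  2.7 -1.4]
turn [-0.2 -0.2  0. ] shift [ -2.8   3.1 108.6]
[ 0.75 -0.05  2.16 -0.81  0.68 -0.23]
```

Converted, 108.5 mm / 500 = 0.217, 2.8 mm / 500 = 0.0056.

send_rows:
  rows: "0 0 0 -0.002 0.002 0.04 1; 0 0 0 -0.004 0.004 0.09 1; 0 0 0 -0.005 0.0056 0.14 1; 0 0 0 -0.005 0.0056 0.18 1; 0 0 0 -0.005 0.0056 0.208 1; 0 0 0 -0.005 0.0056 0.217 1; 0 0 0 -0.005 0.0056 0.217 1"

```text
time: 3.28
eef_pos: [0.4853, 0.3835, 0.1203]
tcp_rot: [0.016, 0.94, -0.006, 0.342]
contact_force: [-0.2, 0.1, 0.5]
opening: 0.999
finger_force: 0.0
```

Run:
```python
from fit import *
from plan import go,tcp,BRUSH
go(tcp(*BRUSH[:2],0,BRUSH[2]))
for n in('scene',):
    p=shot(n); v=cv2.resize(p['color'][250:420,280:480],None,fx=4,fy=3.5,interpolation=cv2.INTER_CUBIC)
    cv2.imwrite('pics/g1.png',v[:,:,::-1])
```

```text
turn [ 0. -0. -0.] shift [ 2.7 -3.2  1.6]
```

View pics/g1.png

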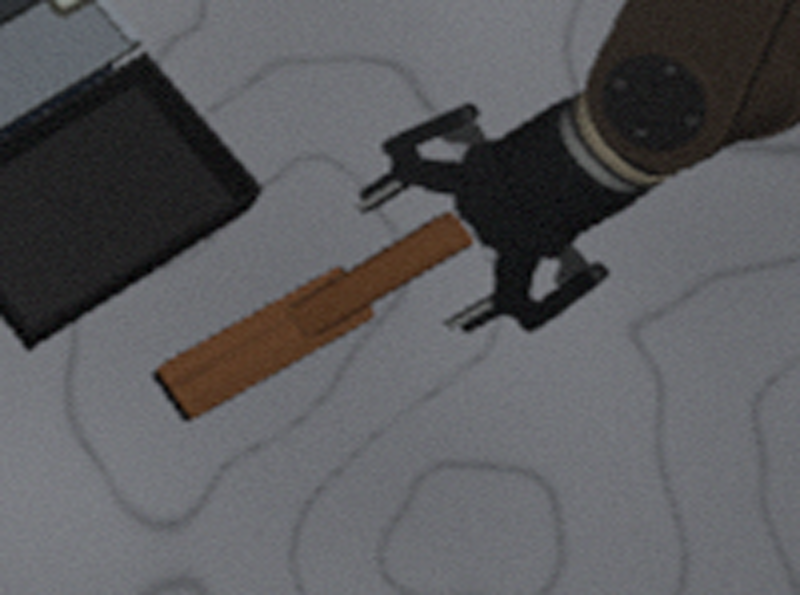

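The brush handle end at crop px (460,228) lies between the open fingertips at (365,205) and (455,325). The commanded pose is about 3 mm off, because I corrected a pose that hadn't settled. I'll undo that and close.

Converted, -2.8 mm / 500 = -0.0056, 2.5 mm / 500 = 0.005.

send_rows:
  rows: "0 0 0 0.005 -0.0056 0.003 1; 0 0 0 0.005 -0.0056 0.003 0; 0 0 0 0.005 -0.0056 0.003 -1; 0 0 0 0.005 -0.0056 0.003 -1; 0 0 0 0.005 -0.0056 0.003 -1; 0 0 0 0.005 -0.0056 0.003 -1; 0 0 0 0.005 -0.0056 0.003 -1; 0 0 0 0.005 -0.0056 0.003 -1"
  grip_force: 100

```text
time: 4.32
eef_pos: [0.4842, 0.3804, 0.1176]
tcp_rot: [0.016, 0.94, -0.006, 0.342]
contact_force: [-4.0, -0.7, 4.3]
opening: 0.293
finger_force: 98.1
```

Run:
```python
from plan import *
g=tcp(*BRUSH[:2],0,BRUSH[2]);go(g)
l=tcp(*BRUSH[:2],.14,BRUSH[2]);go(l)
T=BED[2]
a=onbed(-.04,.30,.14);b=onbed(-.04,-.13,.14);c=onbed(-.01,-.13,.112);d=onbed(-.001,-.13,.099);e=onbed(-.001,.18,.099)
go(a,l);go(b,a);go(c,b);go(d,c);go(e,d)
for x in(a,b,d,e):print(x[0].round(3))
```

```text
turn [ 0.  0. -0.] shift [ 0.2 -0.1  0.2]
turn [ 0.  0. -0.] shift [-8.980e+01 -1.000e-01 -1.071e+02]
turn [-2.4  0.  -2.8] shift [  0.9 -84.8  -0.7]
turn [0. 0. 0.] shift [  -0. -430.    0.]
turn [0. 0. 0.] shift [-5.  -0.  40.7]
turn [0. 0. 0.] shift [ 1.5 -0.  15.7]
turn [0. 0. 0.] shift [  0. 310.  -0.]
[0.48  0.296 0.257]
[ 0.493 -0.134  0.257]
[ 0.532 -0.133  0.216]
[0.523 0.177 0.216]
```

Converted, -107 mm / 500 = -0.214, -101 mm / 500 = -0.202.

send_rows:
  rows: "0 0 0 -0.01 0 -0.012 -1; 0 0 0 -0.036 0 -0.043 -1; 0 0 0 -0.072 0 -0.086 -1; 0 0 0 -0.108 0 -0.128 -1; 0 0 0 -0.144 0 -0.172 -1; 0 0 0 -0.17 0 -0.202 -1; 0 0 0 -0.18 0 -0.214 -1; 0 0 0 -0.18 0 -0.214 -1"

```text
time: 5.32
eef_pos: [0.4841, 0.3802, 0.2566]
tcp_rot: [0.016, 0.94, -0.006, 0.341]
contact_force: [0.6, -0.2, -3.3]
opening: 0.292
finger_force: 98.2
```

Run:
```python
from fit import *
from plan import go,onbed,tcp
p=[shot('top'),shot('scene')]
s=ctrl.get_state();print(s['eef_pos'],s['contact_force'],s['opening'],s['finger_force'],s['wrist_torque'])
m=[brushmask(q,[.57,.377,.2]) for q in p]
print([fit([q],[mm],[P+[0,0,.14] for P in BR],[.583,.377,-.034]) for q,mm in zip(p,m)])
go(onbed(-.04,.30,.14))
v=cv2.resize(p[1]['color'][230:420,280:480],None,fx=3,fy=3,interpolation=cv2.INTER_CUBIC)
cv2.imwrite('pics/g2.png',v[:,:,::-1])
```

```text
[0.48371755 0.37988157 0.25517778] [-0.10143293 -0.11611989 -1.93200715] 0.29433202298594247 98.20690870285034 [0.04344234 0.77603065 0.03960577]
[(array([ 0.58467571,  0.37867686, -0.02035314]), np.float64(364.8666666666666), [np.float64(1870.0)]), (array([ 0.58131621,  0.37606105, -0.03791828]), np.float64(113.07450980392156), [np.float64(1751.0)])]
turn [-2.4 -0.2 -2.8] shift [ -0.7 -84.3  -2. ]
```

View pics/g2.png

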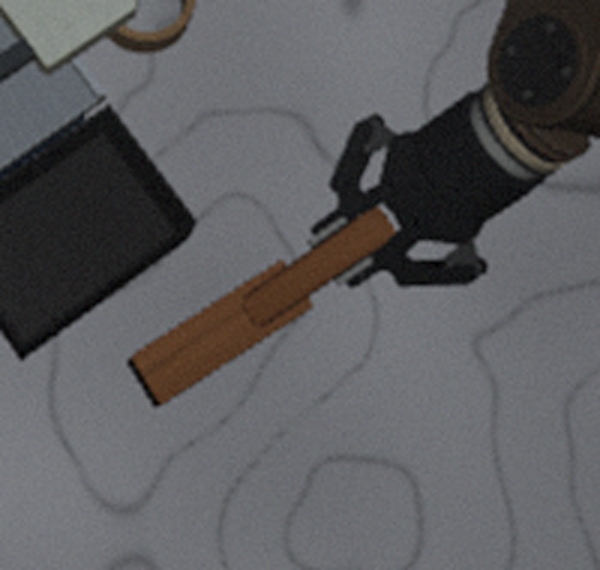

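The brush is held firmly and level (crop px: pads at (340,255), head at (220,330)). Now move to the bed's yaw and across to -y in front of the bar.

Converted, -84.8 mm / 500 = -0.1696, -80 mm / 500 = -0.16, -2.8 degrees / 120 = -0.0233.

send_rows:
  rows: "-0.0025 0 -0.0033 0 -0.016 0 -1; -0.0067 0 -0.0083 0.0006 -0.05 -0.0004 -1; -0.0117 0 -0.0142 0.001 -0.09 -0.0008 -1; -0.0167 0 -0.0192 0.0014 -0.13 -0.001 -1; -0.0192 0 -0.0225 0.0018 -0.16 -0.0014 -1; -0.02 0 -0.0233 0.0018 -0.1696 -0.0014 -1; -0.02 0 -0.0233 0.0018 -0.1696 -0.0014 -1"

```text
time: 6.3
eef_pos: [0.4803, 0.2952, 0.2566]
tcp_rot: [-0.014, 0.94, 0.005, 0.342]
contact_force: [-0.3, -0.2, -2.8]
opening: 0.29
finger_force: 98.5
```

Converted, -200 mm / 500 = -0.4, -190 mm / 500 = -0.38.

send_rows:
  rows: "0 0 0 0 -0.02 0 -1; 0 0 0 0 -0.06 0 -1; 0 0 0 0 -0.12 0 -1; 0 0 0 0 -0.19 0 -1; 0 0 0 0 -0.26 0 -1; 0 0 0 0 -0.33 0 -1; 0 0 0 0 -0.38 0 -1; 0 0 0 0 -0.4 0 -1"

```text
time: 7.3
eef_pos: [0.4863, 0.0942, 0.2568]
tcp_rot: [-0.014, 0.94, 0.005, 0.342]
contact_force: [-0.0, 1.3, -2.6]
opening: 0.294
finger_force: 98.7
```

Run:
```python
from plan import *
go(onbed(-.04,.10,.14));s=ctrl.get_state();print(np.round(s['qpos'],2),s['contact_force'])
go(onbed(-.04,-.13,.14))
```

```text
turn [-0. -0. -0.] shift [-0.2  1.6 -0.4]
[-0.03 -0.46  2.36  0.08  0.54 -1.68] [-0.0435377   1.27125691 -2.57132794]
turn [-0. -0. -0.] shift [-2.000e-01 -2.284e+02 -3.000e-01]
```

Converted, -230 mm / 500 = -0.46, -220 mm / 500 = -0.44.

send_rows:
  rows: "0 0 0 0 -0.02 0 -1; 0 0 0 0 -0.07 0 -1; 0 0 0 0 -0.14 0 -1; 0 0 0 0 -0.22 0 -1; 0 0 0 0 -0.3 0 -1; 0 0 0 0 -0.38 0 -1; 0 0 0 0 -0.44 0 -1; 0 0 0 0 -0.46 0 -1"

```text
time: 8.3
eef_pos: [0.4933, -0.1361, 0.2568]
tcp_rot: [-0.014, 0.94, 0.004, 0.342]
contact_force: [0.3, 0.3, -1.6]
opening: 0.292
finger_force: 99.0
```

Converted, 40.7 mm / 500 = 0.0814, 38 mm / 500 = 0.076.

send_rows:
  rows: "0 0 0 0 0 0 -1; 0 0 0 -0.002 0 0.016 -1; 0 0 0 -0.006 0 0.04 -1; 0 0 0 -0.008 0 0.06 -1; 0 0 0 -0.01 0 0.076 -1; 0 0 0 -0.01 0 0.0814 -1; 0 0 0 -0.01 0 0.0814 -1"

```text
time: 9.18
eef_pos: [0.5235, -0.1331, 0.2284]
tcp_rot: [-0.014, 0.94, 0.006, 0.342]
contact_force: [0.3, 0.5, -2.1]
opening: 0.291
finger_force: 99.1
```

Run:
```python
from fit import *
from plan import *
go(onbed(-.01,-.13,.112))
p=[shot('top'),shot('scene')];S=3
q=p[1];v=cv2.resize(q['color'],None,fx=S,fy=S,interpolation=cv2.INTER_CUBIC)
bx=R.from_euler('z',.03).apply([-.01,-.13,0])+[.628,0,.112]
cs,_=cv2.findContours((sil(q,BR,[bx[0],bx[1],.03,bx[2]],S=6)>.5).astype(np.uint8),0,2)
cv2.drawContours(v,[c*S for c in cs],-1,(0,255,0),1)
cv2.imwrite('pics/b1.png',v[130*S:310*S,150*S:400*S,::-1])
```

```text
turn [ 0.1 -0.  -0. ] shift [-0.2 -0.1 -1. ]
```

View pics/b1.png

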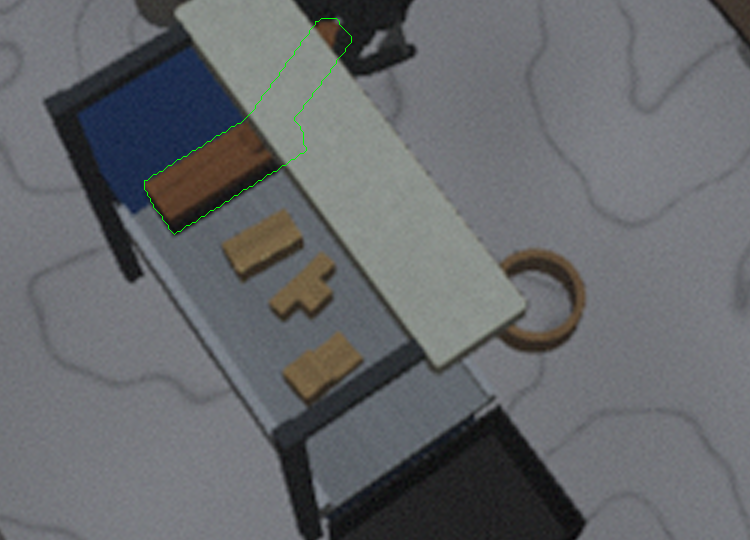

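The brush sits on the bed behind the block as planned (crop px (215,175)), and the offcuts at (262,245), (305,287) and (325,365) are inside its span. Lower it and start sweeping.

Converted, 15.5 mm / 500 = 0.031, 1.5 mm / 500 = 0.003.

send_rows:
  rows: "0 0 0 0.001 0 0.01 -1; 0 0 0 0.002 0 0.02 -1; 0 0 0 0.003 0 0.028 -1; 0 0 0 0.003 0 0.031 -1; 0 0 0 0.003 0 0.031 -1"

```text
time: 9.9
eef_pos: [0.5323, -0.1329, 0.2157]
tcp_rot: [-0.014, 0.94, 0.006, 0.342]
contact_force: [-0.4, 0.8, -2.8]
opening: 0.291
finger_force: 99.1
```

Converted, 73 mm / 500 = 0.146, 63 mm / 500 = 0.126.

send_rows:
  rows: "0 0 0 0 0.01 0 -1; 0 0 0 0 0.026 0 -1; 0 0 0 0 0.046 0 -1; 0 0 0 0 0.066 0 -1; 0 0 0 0 0.086 0 -1; 0 0 0 0 0.106 0 -1; 0 0 0 0 0.126 0 -1; 0 0 0 0 0.146 0 -1"

```text
time: 10.9
eef_pos: [0.5301, -0.0593, 0.216]
tcp_rot: [-0.014, 0.94, 0.006, 0.342]
contact_force: [-0.4, -1.2, -1.9]
opening: 0.295
finger_force: 99.0
```

Converted, 77 mm / 500 = 0.154, 70 mm / 500 = 0.14.

send_rows:
  rows: "0 0 0 0 0.02 0 -1; 0 0 0 0 0.04 0 -1; 0 0 0 0 0.06 0 -1; 0 0 0 0 0.08 0 -1; 0 0 0 0 0.1 0 -1; 0 0 0 0 0.12 0 -1; 0 0 0 0 0.14 0 -1; 0 0 0 0 0.154 0 -1"

```text
time: 11.9
eef_pos: [0.5276, 0.0178, 0.216]
tcp_rot: [-0.014, 0.94, 0.006, 0.342]
contact_force: [0.6, -1.5, -2.3]
opening: 0.292
finger_force: 99.1
```

Run:
```python
from fit import *
from plan import *
go(onbed(-.001,.02,.099))
q=shot('scene');v=cv2.resize(q['color'][130:330,150:400],None,fx=3,fy=3,interpolation=cv2.INTER_CUBIC)
cv2.imwrite('pics/s1.png',v[:,:,::-1])
```

```text
turn [ 0.1 -0.   0. ] shift [-0.2 -0.8 -0.3]
```

View pics/s1.png

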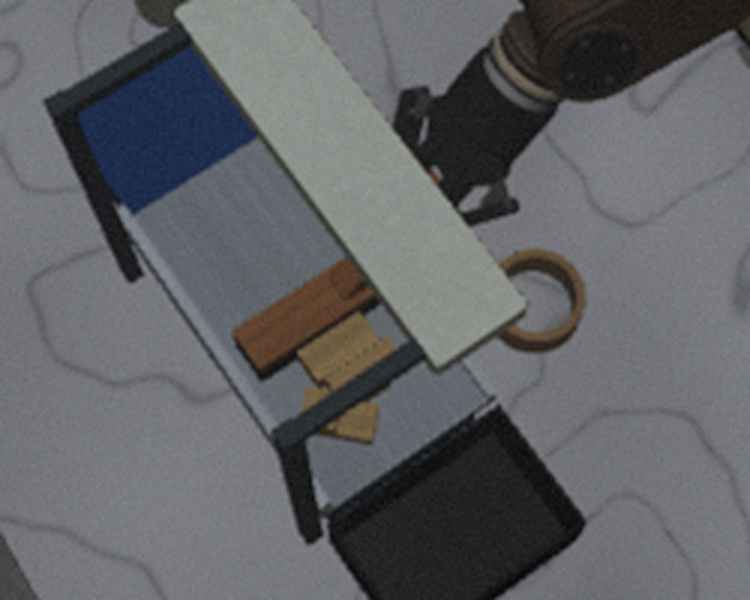

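The block and tee are flush ahead of the brush (crop px (345,345)). The step offcut has turned at (340,415) but is still inside the bed. Continue.

Converted, 62 mm / 500 = 0.124, 54 mm / 500 = 0.108.

send_rows:
  rows: "0 0 0 0 0.012 0 -1; 0 0 0 0 0.028 0 -1; 0 0 0 0 0.044 0 -1; 0 0 0 0 0.06 0 -1; 0 0 0 0 0.076 0 -1; 0 0 0 0 0.092 0 -1; 0 0 0 0 0.108 0 -1; 0 0 0 0 0.124 0 -1"

```text
time: 12.95
eef_pos: [0.5256, 0.0793, 0.2158]
tcp_rot: [-0.014, 0.94, 0.006, 0.341]
contact_force: [0.2, -0.8, -2.9]
opening: 0.291
finger_force: 99.1
```

Converted, 62 mm / 500 = 0.124, 56 mm / 500 = 0.112.

send_rows:
  rows: "0 0 0 0 0.016 0 -1; 0 0 0 0 0.032 0 -1; 0 0 0 0 0.048 0 -1; 0 0 0 0 0.064 0 -1; 0 0 0 0 0.08 0 -1; 0 0 0 0 0.096 0 -1; 0 0 0 0 0.112 0 -1; 0 0 0 0 0.124 0 -1"

```text
time: 13.95
eef_pos: [0.5237, 0.1414, 0.2158]
tcp_rot: [-0.014, 0.94, 0.006, 0.341]
contact_force: [0.3, 0.7, -2.1]
opening: 0.295
finger_force: 99.1
```

Converted, 40 mm / 500 = 0.08, 38 mm / 500 = 0.076.

send_rows:
  rows: "0 0 0 0 0.016 0 -1; 0 0 0 0 0.032 0 -1; 0 0 0 0 0.048 0 -1; 0 0 0 0 0.064 0 -1; 0 0 0 0 0.076 0 -1; 0 0 0 0 0.08 0 -1; 0 0 0 0 0.08 0 -1"

```text
time: 14.82
eef_pos: [0.5226, 0.181, 0.216]
tcp_rot: [-0.014, 0.94, 0.006, 0.342]
contact_force: [-0.4, -0.2, -1.9]
opening: 0.287
finger_force: 99.1
```

Run:
```python
from fit import *
from plan import *
go(onbed(-.001,.18,.099))
q=shot('scene');v=cv2.resize(q['color'][150:340,200:400],None,fx=3.1,fy=3.1,interpolation=cv2.INTER_CUBIC)
cv2.imwrite('pics/s2.png',np.clip(v[:,:,::-1].astype(float)*1.6,0,255))
for t in('offcut_block','offcut_step','offcut_tee','tray'):
  for n in ('scene',):
    print(t,[(round(d['p'],2),world(q,d['position']).round(3)) for d in ctrl.look_for(q,t)[:3]])
```

```text
turn [ 0.1 -0.  -0. ] shift [-0.2 -4.1 -0.2]
offcut_block [(0.51, array([0.617, 0.257, 0.04 ]))]
offcut_step [(0.53, array([0.673, 0.232, 0.029]))]
offcut_tee [(0.54, array([0.619, 0.204, 0.032])), (0.41, array([ 0.646, -0.225,  0.064]))]
tray [(0.75, array([0.6  , 0.24 , 0.002]))][ WARN:0@1.478] global loadsave.cpp:1063 imwrite_ Unsupported depth image for selected encoder is fallbacked to CV_8U.
```

View pics/s2.png

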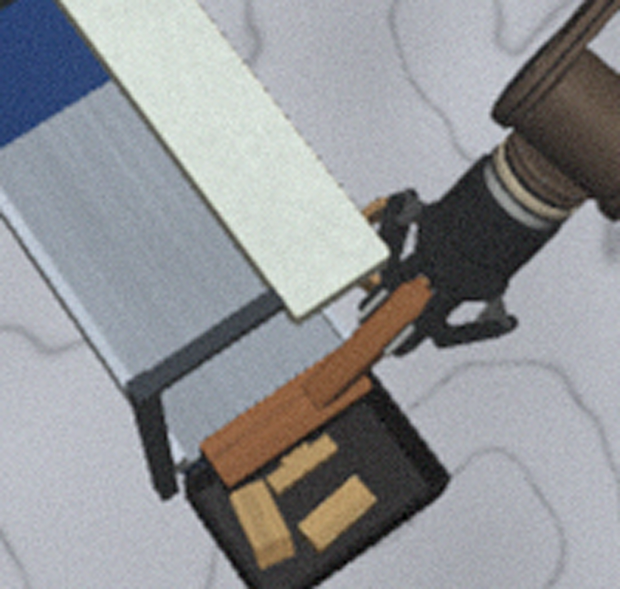

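All three offcuts are in the tray (crop px (265,525), (300,462), (338,513)) and the bed is clear. Now carry the brush back.

Run:
```python
from plan import *
a=onbed(-.04,.20,.14);l=tcp(*BRUSH[:2],.14,BRUSH[2]);go(a);go(l,a);go(tcp(*BRUSH[:2],.01,BRUSH[2]),l)
```

```text
turn [ 0. -0. -0.] shift [  3.5  16.2 -56.7]
turn [ 2.4 -0.   2.8] shift [ -5.  184.5   4.2]
turn [0. 0. 0.] shift [83.6 -0.  99.6]
```

Converted, -56.5 mm / 500 = -0.113, 3.5 mm / 500 = 0.007.

send_rows:
  rows: "0 0 0 0.0006 0.002 -0.012 -1; 0 0 0 0.002 0.006 -0.036 -1; 0 0 0 0.004 0.016 -0.07 -1; 0 0 0 0.006 0.024 -0.1 -1; 0 0 0 0.007 0.032 -0.113 -1; 0 0 0 0.007 0.032 -0.113 -1"

```text
time: 15.82
eef_pos: [0.4831, 0.1962, 0.258]
tcp_rot: [-0.015, 0.939, 0.006, 0.343]
contact_force: [0.5, 0.9, -2.8]
opening: 0.291
finger_force: 99.1
```

Converted, 184.5 mm / 500 = 0.369, 177 mm / 500 = 0.354, 2.8 degrees / 120 = 0.0233.

send_rows:
  rows: "0.0008 0 0.0008 0 0.016 0 -1; 0.0033 0 0.0042 -0.002 0.064 0.002 -1; 0.0075 0 0.0092 -0.004 0.14 0.004 -1; 0.0125 0 0.0142 -0.006 0.224 0.006 -1; 0.0167 0 0.0192 -0.008 0.304 0.008 -1; 0.0192 0 0.0225 -0.01 0.354 0.008 -1; 0.02 0 0.0233 -0.01 0.369 0.0084 -1; 0.02 0 0.0233 -0.01 0.369 0.0084 -1"

```text
time: 16.82
eef_pos: [0.484, 0.3802, 0.2564]
tcp_rot: [0.016, 0.94, -0.006, 0.341]
contact_force: [-0.2, -0.3, -2.2]
opening: 0.29
finger_force: 99.1
```

Converted, 98 mm / 500 = 0.196, 93 mm / 500 = 0.186.

send_rows:
  rows: "0 0 0 0.008 0 0.01 -1; 0 0 0 0.032 0 0.038 -1; 0 0 0 0.066 0 0.079 -1; 0 0 0 0.1 0 0.12 -1; 0 0 0 0.132 0 0.158 -1; 0 0 0 0.156 0 0.186 -1; 0 0 0 0.164 0 0.196 -1; 0 0 0 0.164 0 0.196 -1"

```text
time: 17.82
eef_pos: [0.4843, 0.3797, 0.1293]
tcp_rot: [0.016, 0.94, -0.006, 0.342]
contact_force: [-0.3, 0.3, -2.4]
opening: 0.294
finger_force: 99.1
```

Run:
```python
from fit import *
from plan import *
go(tcp(*BRUSH[:2],0,BRUSH[2]));s=ctrl.get_state();print(s['contact_force'])
q=shot('scene');m=brushmask(q,[.56,.377,.05]);print(fit([q],[m],[P+[0,0,.012] for P in BR],[.583,.377,-.034]))
```

```text
turn [-0. -0. -0.] shift [7.9 0.6 9.1]
[-0.34387001  0.27353103 -2.42775958]
(array([ 0.58180367,  0.37599117, -0.03823398]), np.float64(519.3803921568627), [np.float64(1871.0)])
```

Lower the last ~12 mm slowly, feeling for contact.

Converted, 8 mm / 500 = 0.016, 7 mm / 500 = 0.014.

send_rows:
  rows: "0 0 0 0.005 0 0.006 -1; 0 0 0 0.009 0 0.011 -1; 0 0 0 0.012 0 0.014 -1; 0 0 0 0.014 0 0.016 -1; 0 0 0 0.014 0 0.016 -1; 0 0 0 0.014 0 0.016 -1"

```text
time: 18.62
eef_pos: [0.4841, 0.3804, 0.119]
tcp_rot: [0.016, 0.94, -0.006, 0.342]
contact_force: [-1.3, 0.8, -2.5]
opening: 0.293
finger_force: 99.1
```

Run:
```python
from plan import *
for i in range(4):
    s=ctrl.get_state();ctrl.read_camera('scene');print(np.round(s['contact_force'],1),np.round(s['wrist_torque'],2))
go(tcp(*BRUSH[:2],0,BRUSH[2]))
```

```text
[-1.3  0.8 -2.5] [ 0.05  0.77 -0.02]
[ 0.3  0.6 -2.2] [ 0.01  0.75 -0.03]
[-0.2 -0.3 -3.3] [0.06 0.79 0.  ]
[ 0.1  0.1 -3. ] [0.06 0.73 0.03]
turn [ 0. -0.  0.] shift [ 1.1 -0.   1.3]
```

Converted, 1.3 mm / 500 = 0.0026, 1.1 mm / 500 = 0.0022.

send_rows:
  rows: "0 0 0 0.0008 0 0.001 -1; 0 0 0 0.0016 0 0.002 -1; 0 0 0 0.0022 0 0.0026 -1; 0 0 0 0.0022 0 0.0026 -1; 0 0 0 0.0022 0 0.0026 -1"

```text
time: 19.45
eef_pos: [0.4842, 0.3804, 0.1176]
tcp_rot: [0.016, 0.94, -0.006, 0.342]
contact_force: [-1.8, 0.0, 0.4]
opening: 0.295
finger_force: 99.3
```

In contact; release, then back out along the handle.

send_rows:
  rows: "0 0 0 0 0 0 -0.2; 0 0 0 0 0 0 0.2; 0 0 0 0 0 0 0.6; 0 0 0 0 0 0 1; 0 0 0 0 0 0 1; 0 0 0 0 0 0 1; 0 0 0 0 0 0 1; 0 0 0 0 0 0 1"
  grip_force: 20

```text
time: 20.45
eef_pos: [0.484, 0.3803, 0.1172]
tcp_rot: [0.016, 0.94, -0.006, 0.342]
contact_force: [-0.1, 0.2, 0.6]
opening: 0.996
finger_force: 0.0
```

Converted, -120 mm / 500 = -0.24, -115 mm / 500 = -0.23.

send_rows:
  rows: "0 0 0 0 0 -0.016 1; 0 0 0 0 0 -0.05 1; 0 0 0 0 0 -0.1 1; 0 0 0 0 0 -0.15 1; 0 0 0 0 0 -0.2 1; 0 0 0 0 0 -0.23 1; 0 0 0 0 0 -0.24 1; 0 0 0 0 0 -0.24 1"

```text
time: 21.45
eef_pos: [0.4068, 0.3829, 0.2092]
tcp_rot: [0.016, 0.94, -0.006, 0.342]
contact_force: [-0.8, -0.1, -0.4]
opening: 0.997
finger_force: 0.0
```

Run:
```python
from fit import *
q=shot('scene');m=brushmask(q,[.56,.377,.05]);print(fit([q],[m],BR,[.583,.377,-.034]))
for t in('offcut_block','offcut_step','offcut_tee','tray','can','case','tape'):
    print(t,[(round(d['p'],2),world(q,d['position']).round(3)) for d in ctrl.look_for(q,t)[:1]])
s=ctrl.get_state();print(s['time'],s['opening'],s['contact_force'],s['eef_pos'])
```

```text
(array([ 0.58182677,  0.37657087, -0.03833409]), np.float64(502.45098039215685), [np.float64(1838.0)])
offcut_block [(0.82, array([0.621, 0.258, 0.039]))]
offcut_step [(0.82, array([0.671, 0.231, 0.032]))]
offcut_tee []
tray [(0.78, array([0.603, 0.225, 0.004]))]
can [(0.93, array([ 0.564, -0.361,  0.11 ]))]
case [(0.56, array([ 0.646, -0.224,  0.067]))]
tape [(0.89, array([0.431, 0.102, 0.038]))]
21.85 0.9977455575401836 [-0.37929948  0.47146487  0.13791624] [0.4070778  0.38272272 0.20861214]
```

```bash
python3 -c "
from plant import ctrl;print(ctrl.sign_off())"
```

```text
the job is handed in; nothing more can be done
None
```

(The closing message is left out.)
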